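Pack the heel of a strap clamp and hold it down

TASK

The strap clamp on the bench fixture needs packing under its heel before its nut can be tightened: slide steel packing strips one at a time under the raised heel, flat on the heel seat, centred and square across it, and press the heel down to feel whether the strap now bears on the packing about level; one or two strips are needed, depending on how thick the clamped plate is, and one strip too few or too many leaves it sloping. Finish while still holding: keep pushing the heel firmly down on the packing with the gripper, because a spring lifts it again when let go. Leave the other things on the bench where they are.

Things in the scene. Friction and masses are not known exactly. Their poses are not given: they have to be found in the camera images.
- strap (a joint): angle (rad) of the clamp strap about its rounded nose, which rests on the clamped plate: 0 is level, positive is heel up. It starts near 0.2, stopped by the nut; a spring lifts it (about 7 N down on the heel balances it at level); it can go down to -0.2. Each strip lifts the pressed heel by 0.05 rad. Level is meant within 0.03 rad, which one or two strips always give.
- strap_heel (a point): centre of the top face of the strap's heel, where to press (10 to 20 N is firm). The strap is a steel bar 34 mm wide, 14 mm thick, 147 mm long; this point is 120 mm from the nose pivot, 20 mm from the heel's end, above the middle of the heel seat when level. x runs from heel to nose, y across. Stud and nut stand 55 mm from here toward the nose, up to 38 mm above the top of the level strap.
- heel_seat_top (a point): centre of the flat top of the heel seat, a fixed block 40 mm (x) by 52 mm (y), top 28 mm above the bench. Strips lie along its y, overhanging 34 mm each side. x is level, from heel to nose, z up. Gap from here to the level strap's underside: 4 to 14 mm; the raised heel is about 24 mm higher. A vise 75 mm high stands on the side to the robot's right; the other side, to the bench's edge, is open.
- strip_0_mid (a point): centre of a bright flat steel packing strip with a small hole near one end, 27 mm (its x) by 120 mm (its y) by 6 mm thick (z), about 0.15 kg, lying flat on the bench at the start; the three strips are alike, grip across the 27 mm width; near one end is fine
- strip_1_mid (a point): centre of a bright flat steel packing strip with a small hole near one end, 27 mm (its x) by 120 mm (its y) by 6 mm thick (z), about 0.15 kg, lying flat on the bench at the start; the three strips are alike, grip across the 27 mm width; near one end is fine
- strip_2_mid (a point): centre of a bright flat steel packing strip with a small hole near one end, 27 mm (its x) by 120 mm (its y) by 6 mm thick (z), about 0.15 kg, lying flat on the bench at the start; the three strips are alike, grip across the 27 mm width; near one end is fine
- square_offcut: bystander: bright square steel offcut 53 x 52 x 10 mm, origin under its centre
- wrench: bystander: adjustable wrench lying flat, 49 x 189 x 10 mm, length along its y
- magnet: bystander: red arrow-shaped welding magnet 50 x 90 x 17 mm
- big_nut: bystander: hexagon nut 24 x 21 x 11 mm
- bolt: bystander: hexagon bolt standing on its head, 58 mm high

How it is judged:
By the outcome, as a careful person would: the job done as asked, in the order asked, and still so for the second after the job is handed in, while the arm keeps its last pose, push and grip.
It also fails if it takes over 72 s, if anything falls off the work surface, if the arm or the gripper's body presses on something with over 40 N, if the wrist force passes 120 N, or if a joint passes its speed limit or range.

ROBOT

A 6-joint arm with a two-finger parallel gripper is mounted at the origin on the work surface; the furniture and walls round the work are solid. World frame = base frame: x ahead of the robot, y to its left, z up, the work surface at z = 0. Lengths are in mm, angles in rad, forces in N, time in s.
With the tool pointing down it reaches from about 400 to 925 mm from the base axis. Payload 12.5 kg.
Tool frame: the origin (TCP) lies between the finger pads; the fingertips stand 14 mm ahead of it and the grasp point (between the pads) lies 5 mm behind it; x points along the fingers, y is the direction in which the jaws open and shut, and the axes are right-handed (so a half turn about x gives the same grasp; the last joint's range is limited). The gripper opens to 95 mm and grips with 3 to 60 N. Pads are 20 mm wide; open, the fingers measure 119 mm over their backs; the gripper's body (75 mm by 180 mm) begins 59 mm behind the grasp point.
Start: joints at [-1.319, 0.491, 1.559, -0, 1.092, -0.106], TCP at [218.907, -585.427, 228.661] pointing down, gripper open.
Joint ranges: [-3.1, 3.1], [-0.84, 2.19], [0.05, 2.79], [-1.13, 4.28], [0.06, 2.93], [-2.69, 2.69]. Speed limits (rad/s): [2.22, 2.22, 2.79, 3.14, 3.14, 3.14].

INTERFACE

Orientations are given as [roll, pitch, yaw] about the fixed x, y, z axes, in that order (R = Rz(yaw) Ry(pitch) Rx(roll)).
In Python, from cell import env, cams gives the robot as it stands.
- The arm moves only by the tool carry_out, never from a script. Its arguments are lists of equal length, an entry for each row: "grip": the closure, from -1 (fully open) to 1 (shut); "linear": the shift along the tool's x, y, z scaled (see below), a list of three; "turn": the turn about the tool's x scaled (see below). In form: {"grip": [grip, ...], "linear": [[tx, ty, tz], ...], "turn": [turn, ...]}. A call has 1 to 5 rows; each row shifts and turns the commanded pose from where the row before left it, along the tool's axes as they then stand; what a row does not reach is not made up. The controller multiplies each number of a shift by 0.5 m and each number of a turn by 180 degrees. A row lasts 1/10 s, in which the tool goes at most 50 mm and 8.59 degrees, less where a joint would pass 70% of its speed; a pose out of reach is approached as far as the arm can. A call with a number of a shift or a turn outside -1 to 1 is refused whole. A call with a gripper value outside its range is refused whole. The fingers move at their own pace and stop on an object; the grip force is fixed at half the most. Time passes only in rows, so rows that do not move let the fingers close. It gives the time, the measured TCP pose, the force and the opening at its end, in the units of the state.
- env.state(): the state, without advancing time (a new reading comes with each control period).
- cams.read_camera(name): name is "scene" or "top" or "wrist"; returns the picture (400x640x3 uint8, blue, green, red); there is no depth.
- cams.camera_info(name): a dict with "fx", "fy", "cx", "cy" (pixels), "view" (4x4, takes a point from world to camera coordinates). Camera axes: x right, y down, z forward; pixel columns grow to the right and rows downward; lengths in mm; the calibration is good to about 2 mm. A picture is of the moment at which its call begins: read the wrist's pose just before it. camera_info takes no time and is no camera call; for the wrist camera it gives the pose at the moment of the call.
- env.job_done(): hands the job in, once; it reports no verdict.
The state is a dict: "t": time; "joints": joint angles; "qvel": joint speeds; "tau": joint torques, N m; "eef_pos": TCP position; "tcp_rot": TCP orientation; "ft_force": force on the tool from outside, world axes, zero at the start; "moment": the same for the moment, N m; "opening": opening from 0.0 (shut) to 1.0 (fully open).
Only numpy, scipy, OpenCV 4.12 (cv2) and the standard library are available. Lean on these libraries where they do the work, as an engineer would, in place of code of your own. Each camera call takes 0.05 s, during which the arm holds its last target. There are 200 camera calls.

## Working session

There is one attempt and no reset: what is moved stays moved. The work goes in short steps, Python scripts to look and compute and a tool call to move; the robot and the scene stay as the last step left them, time stands still between calls to the robot, and variables do not carry over. Pictures are saved under pics/ and viewed, about 8 in all and at most 12, crops included, and the job is handed in when it is done.

Besides the shell and the picture viewer there is one more tool, called after "Emit:" by a JSON object that holds its "fn" and its "kwargs", one argument or row to a line. carry_out: Moves the arm, as the interface text tells. Shifts and turns lie within -1 to 1; 1 stands for 0.5 m of shift or 180 degrees of turn. Its arguments: {"type":"object","properties":{"grip":{"type":"array"},"linear":{"type":"array"},"turn":{"type":"array"}},"required":["grip","linear","turn"]}

```bash
ls; mkdir -p pics; python3 - <<'E'
from cell import env,cams
import cv2,numpy as np
for n in("top","scene"):
    cv2.imwrite(f"pics/{n}0.png",cams.read_camera(n)); i=cams.camera_info(n); print(n,i["fx"],i["cx"],i["cy"],np.linalg.inv(i["view"]).round(2).tolist())
print(env.state())
E
```

```text
pics
top 382.2423859782672 319.6651220234068 204.00353553062004 [[0.02, -1.0, 0.05, 408.73], [-1.0, -0.02, 0.01, -69.93], [-0.01, -0.05, -1.0, 1171.52], [0.0, 0.0, 0.0, 1.0]]
scene 429.64667765097676 322.20677396668356 199.26810264220308 [[0.9, -0.21, 0.38, -24.82], [-0.44, -0.47, 0.77, -1074.27], [0.02, -0.86, -0.52, 749.84], [0.0, 0.0, 0.0, 1.0]]
{'t': 0.1, 'joints': array([-1.31861811e+00,  4.91480827e-01,  1.55937079e+00,  3.91581690e-05,
        1.09167159e+00, -1.05618769e-01]), 'qvel': array([ 0.00010124, -0.00195992, -0.00125834,  0.0014228 , -0.00137329,
        0.00082355]), 'tau': array([ 3.57057375e-03, -6.13625407e+01, -2.58606452e+01,  6.94282958e-02,
        4.70296293e-02, -3.47194316e-05]), 'eef_pos': array([ 218.85462964, -585.23225288,  228.1377396 ]), 'tcp_rot': array([-1.71372228,  1.56986513,  1.78564929]), 'ft_force': array([0.15594191, 0.12256704, 0.45422187]), 'moment': array([ 0.00268364, -0.00285371, -0.01996444]), 'opening': 0.9988556027231503}
```

View pics/top0.png

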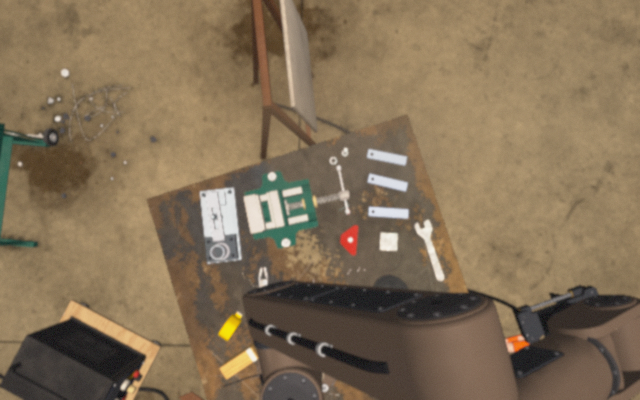

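View pics/scene0.png

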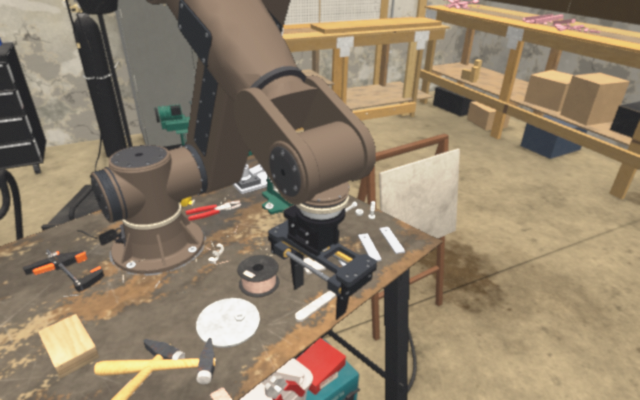

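The top view shows the clamp fixture near (220,225), the green vise at (280,210), and three strips near (387,157), (387,182) and (388,212). I'll enlarge that region and locate the strips.

```bash
cat > h.py <<'E'
from cell import env,cams
import cv2,numpy as np
from scipy.spatial.transform import Rotation as Ro
def ray(n,uv,z,info=None):
    i=info or cams.camera_info(n); T=np.linalg.inv(np.array(i["view"]))
    d=T[:3,:3]@[(uv[0]-i["cx"])/i["fx"],(uv[1]-i["cy"])/i["fy"],1]; o=T[:3,3]
    return o+d*(z-o[2])/d[2]
def proj(i,p):
    c=np.array(i["view"])@np.r_[p,1]; return np.array([i["fx"]*c[0]/c[2]+i["cx"],i["fy"]*c[1]/c[2]+i["cy"]])
def axes(): # tool axes in world
    s=env.state(); return s["eef_pos"],Ro.from_euler("xyz",s["tcp_rot"]).as_matrix()
def lin(target): # shift in tool axes, scaled units (1=500mm)
    p,R=axes(); return (R.T@(np.array(target)-p)/500).round(3)
E
python3 - <<'E'
from h import *
im=cv2.imread("pics/top0.png")
cv2.imwrite("pics/c1.png",cv2.resize(im[175:275,190:350],None,fx=5,fy=5,interpolation=cv2.INTER_CUBIC))
h=cv2.cvtColor(im,cv2.COLOR_BGR2HSV)
m=((h[...,2]>170)&(h[...,1]<70)).astype(np.uint8)
for c in cv2.findContours(m,0,2)[0]:
    if cv2.contourArea(c)<60: continue
    r=cv2.minAreaRect(c); 
    if not(190<r[0][0]<460 and 130<r[0][1]<280): continue
    b=[ray("top",q,6)[:2] for q in cv2.boxPoints(r)]
    e=[b[1]-b[0],b[2]-b[1]]; L=max(e,key=np.linalg.norm)
    print(np.round(r[0]),ray("top",r[0],6).round(),[round(np.linalg.norm(v)) for v in e],"yaw",np.degrees(np.arctan2(L[1],L[0])).round(1))
p,R=axes();print(p,R.round(2).tolist())
E
```

```text
[263. 276.] [243. 110.   6.] [57, 24] yaw 1.4
[220. 251.] [318. 242.   6.] [55, 48] yaw -89.1
[388. 241.] [ 356. -269.    6.] [52, 54] yaw -179.6
[433. 250.] [ 330. -402.    6.] [50, 189] yaw -158.0
[298. 219.] [419.   8.   6.] [59, 19] yaw -77.8
[388. 212.] [ 444. -267.    6.] [29, 121] yaw -92.9
[263. 211.] [441. 113.   6.] [106, 116] yaw -166.9
[220. 225.] [397. 244.   6.] [105, 221] yaw -172.1
[292. 191.] [503.  27.   6.] [58, 20] yaw -77.8
[387. 182.] [ 536. -264.    6.] [29, 121] yaw -102.6
[343. 189.] [ 512. -129.    6.] [29, 150] yaw -173.4
[386. 157.] [ 614. -261.    6.] [28, 120] yaw -100.6
[ 218.85462964 -585.23225288  228.1377396 ] [[-0.0, 0.35, -0.94], [0.0, -0.94, -0.35], [-1.0, -0.0, -0.0]]
```

View pics/c1.png

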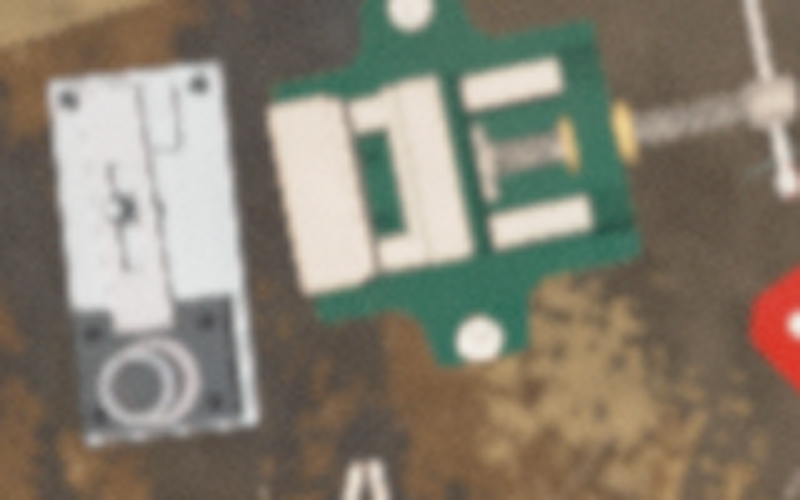

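Emit:
{"fn": "carry_out", "kwargs": {
  "grip": [-0.3, -0.3, -0.3, -0.3, -0.3],
  "linear": [
    [0, -0.059, -0.077],
    [0, -0.059, -0.077],
    [0, -0.059, -0.077],
    [0, -0.059, -0.077],
    [0, -0.059, -0.077]
  ],
  "turn": [0, 0, 0, 0, 0]
}}

```text
t: 0.6
eef_pos: [348.1, -378.1, 228.5]
tcp_rot: [-1.384, 1.571, 2.115]
ft_force: [1.0, -0.4, 0.8]
opening: 0.665
```

Emit:
{"fn": "carry_out", "kwargs": {
  "grip": [-0.3, -0.3, -0.3, -0.3, -0.3],
  "linear": [
    [0, -0.059, -0.077],
    [0, -0.059, -0.077],
    [0, -0.059, -0.077],
    [0, -0.059, -0.077],
    [0, 0, 0]
  ],
  "turn": [0, 0, 0, 0, -0.0466]
}}

```text
t: 1.1
eef_pos: [452.4, -211.1, 228.5]
tcp_rot: [-2.242, 1.57, 1.406]
ft_force: [-0.7, -0.3, -0.0]
opening: 0.65
```

Emit:
{"fn": "carry_out", "kwargs": {
  "grip": [-0.3, -0.3, -0.3, -0.3, -0.3],
  "linear": [
    [0, 0, 0],
    [0, 0, 0],
    [0, 0, 0],
    [0, 0, 0],
    [0, 0, 0]
  ],
  "turn": [-0.0466, -0.0466, -0.0466, -0.0466, -0.0466]
}}

```text
t: 1.6
eef_pos: [450.4, -215.3, 228.4]
tcp_rot: [-1.689, 1.57, 2.695]
ft_force: [-0.0, -0.3, 0.5]
opening: 0.654
```

Emit:
{"fn": "carry_out", "kwargs": {
  "grip": [-0.3, -0.3, -0.3],
  "linear": [
    [0, 0, 0],
    [0, 0, 0],
    [0, 0, 0]
  ],
  "turn": [-0.0466, -0.0466, 0]
}}

```text
t: 1.9
eef_pos: [450.4, -215.3, 228.4]
tcp_rot: [-1.954, 1.57, 2.719]
ft_force: [-0.8, 0.6, 0.7]
opening: 0.648
```

```bash
cat >> h.py <<'E'
def strips(z=6,name=None,n="wrist"):
    i=cams.camera_info(n); im=cams.read_camera(n)
    if name: cv2.imwrite(name,im)
    h=cv2.cvtColor(im,cv2.COLOR_BGR2HSV); m=((h[...,2]>150)&(h[...,1]<70)).astype(np.uint8)
    for c in cv2.findContours(m,0,2)[0]:
        if cv2.contourArea(c)<300: continue
        r=cv2.minAreaRect(c); b=[ray(n,q,z,i)[:2] for q in cv2.boxPoints(r)]
        e=[b[1]-b[0],b[2]-b[1]]; L=max(e,key=np.linalg.norm); L=L*np.sign(L[1])
        mid=sum(b)/4
        print(np.round(r[0]),mid.round(1),[round(np.linalg.norm(v),1) for v in e],"dir",np.degrees(np.arctan2(L[1],L[0])).round(1),"+yend",(mid+L/2).round(1))
E
python3 - <<'E'
from h import *
strips(6,"pics/w1.png"); p,R=axes(); print(p,R.round(3).tolist())
i=cams.camera_info("wrist");print(np.linalg.inv(i["view"]).round(2).tolist())
E
```

```text
[562. 305.] [ 780.8 -405.3] [np.float64(73.4), np.float64(16.3)] dir 177.7 +yend [ 744.1 -403.8]
[ 81. 307.] [ 110.7 -382.2] [np.float64(48.6), np.float64(87.2)] dir 148.0 +yend [  73.7 -359.1]
[319. 320.] [ 440.4 -417.1] [np.float64(319.6), np.float64(72.2)] dir 178.0 +yend [ 280.7 -411.4]
[ 40. 259.] [  72.6 -307.1] [np.float64(81.5), np.float64(15.5)] dir 22.0 +yend [ 110.4 -291.9]
[246. 223.] [ 352.5 -267.7] [np.float64(55.3), np.float64(56.9)] dir 87.6 +yend [ 353.7 -239.3]
[143. 220.] [ 222.1 -258.3] [np.float64(35.3), np.float64(81.7)] dir 117.7 +yend [ 203.1 -222.2]
[316. 218.] [ 442.7 -265.9] [np.float64(28.3), np.float64(122.8)] dir 88.1 +yend [ 444.8 -204.5]
[390. 203.] [ 537.2 -250.1] [np.float64(98.6), np.float64(29.1)] dir 76.3 +yend [ 548.9 -202.2]
[453. 205.] [ 617.7 -257.3] [np.float64(133.5), np.float64(35.8)] dir 79.2 +yend [ 630.2 -191.8]
[575. 190.] [ 770.4 -250.9] [np.float64(243.5), np.float64(152.3)] dir 96.0 +yend [ 757.7 -129.8]
[476. 102.] [ 635.5 -131. ] [np.float64(44.9), np.float64(21.2)] dir 177.7 +yend [ 613.1 -130.1]
[ 40. 116.] [ 124.8 -126.2] [np.float64(79.9), np.float64(33.9)] dir 55.6 +yend [147.3 -93.2]
[383.  84.] [ 527.9 -109.3] [np.float64(120.7), np.float64(156.4)] dir 165.3 +yend [452.2 -89.5]
[570.  18.] [728.1 -48.1] [np.float64(145.7), np.float64(48.0)] dir 7.2 +yend [800.4 -39. ]
[205.  19.] [332.8 -32.4] [np.float64(27.6), np.float64(46.5)] dir 111.7 +yend [324.2 -10.8]
[170.  25.] [294.  -37.4] [np.float64(50.9), np.float64(80.0)] dir 171.0 +yend [254.4 -31.1]
[ 450.42492226 -215.36194035  228.47958596] [[-0.0, 0.999, -0.045], [0.0, -0.045, -0.999], [-1.0, -0.0, -0.0]]
[[1.0, -0.04, -0.01, 452.32], [-0.05, -0.96, -0.27, -139.47], [-0.0, 0.27, -0.96, 385.87], [0.0, 0.0, 0.0, 1.0]]
```

View pics/w1.png

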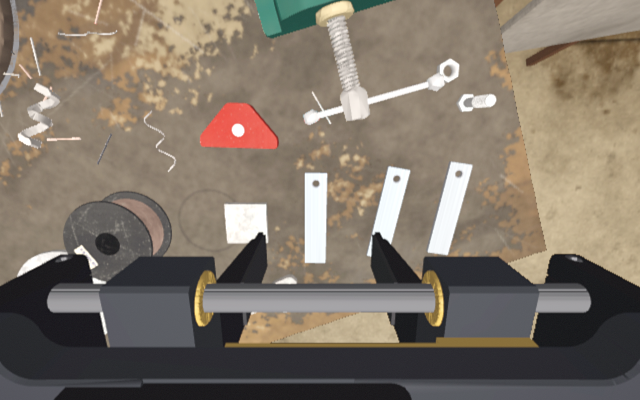

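The wrist view shows the near strip at pixel (316,218), hole end up. Its size of 28x123 mm and height fit, and both views agree within 2 mm. I'll grip its +y end.

Emit:
{"fn": "carry_out", "kwargs": {
  "grip": [-0.3, -0.3, -0.3, -0.3, -0.3],
  "linear": [
    [0.1, -0.012, 0],
    [0.1, 0, 0],
    [0.1, 0, 0],
    [0.08, 0, 0],
    [0.03, 0, 0]
  ],
  "turn": [0, 0, 0, 0, 0]
}}

```text
t: 2.45
eef_pos: [443.3, -214.4, 20.6]
tcp_rot: [-2.094, 1.566, 2.571]
ft_force: [1.4, -0.2, -0.2]
opening: 0.652
```

Emit:
{"fn": "carry_out", "kwargs": {
  "grip": [-0.3, -0.3, -0.3],
  "linear": [
    [0.008, 0, 0],
    [0.008, 0, 0],
    [0, 0, 0]
  ],
  "turn": [0, 0, 0]
}}

```text
t: 2.75
eef_pos: [444.9, -215.3, 16.5]
tcp_rot: [0.981, 1.57, -0.633]
ft_force: [-0.1, 0.4, 0.0]
opening: 0.651
```

Emit:
{"fn": "carry_out", "kwargs": {
  "grip": [0.7, 0.7, 0.7, 0.7, 0.7],
  "linear": [
    [0, 0, 0],
    [0, 0, 0],
    [0, 0, 0],
    [0, 0, 0],
    [0, 0, 0]
  ],
  "turn": [0, 0, 0, 0, 0]
}}

```text
t: 3.25
eef_pos: [444.7, -215.2, 16.2]
tcp_rot: [0.967, 1.57, -0.646]
ft_force: [0.7, 1.1, 0.6]
opening: 0.284
```

Emit:
{"fn": "carry_out", "kwargs": {
  "grip": [0.2, 0.2, 0.2, 1, 1],
  "linear": [
    [0, 0, 0],
    [0.003, 0, 0],
    [0, 0, 0],
    [0, 0, 0],
    [0, 0, 0]
  ],
  "turn": [0, 0, 0, 0, 0]
}}

```text
t: 3.75
eef_pos: [444.5, -215.2, 14.4]
tcp_rot: [-1.328, 1.571, -2.941]
ft_force: [1.2, -0.0, -1.1]
opening: 0.288
```

Emit:
{"fn": "carry_out", "kwargs": {
  "grip": [1, 1, 1, 1, 1],
  "linear": [
    [0, 0, 0],
    [0, 0, 0],
    [-0.02, 0, 0],
    [-0.06, 0, 0],
    [-0.1, 0, 0]
  ],
  "turn": [0, 0, 0, 0, 0]
}}

```text
t: 4.25
eef_pos: [443.4, -214.5, 104.1]
tcp_rot: [-2.108, 1.566, 2.563]
ft_force: [0.5, -0.8, -1.9]
opening: 0.279
```

Emit:
{"fn": "carry_out", "kwargs": {
  "grip": [1, 1, 1, 1, 1],
  "linear": [
    [-0.1, 0, 0],
    [-0.1, 0, -0.02],
    [-0.08, 0, -0.05],
    [0, 0, -0.08],
    [0, 0, -0.08]
  ],
  "turn": [0, 0, 0, 0, 0]
}}

```text
t: 4.75
eef_pos: [449.0, -99.4, 245.4]
tcp_rot: [1.263, 1.568, -0.351]
ft_force: [1.0, 0.5, -2.0]
opening: 0.28
```

Emit:
{"fn": "carry_out", "kwargs": {
  "grip": [1, 1, 1, 1, 1],
  "linear": [
    [0, 0, -0.08],
    [0, 0, -0.08],
    [0, 0, -0.06],
    [0, 0, -0.03],
    [0, 0, 0]
  ],
  "turn": [0, 0, 0, 0, 0]
}}

```text
t: 5.25
eef_pos: [454.1, 26.1, 244.1]
tcp_rot: [2.078, 1.571, 0.468]
ft_force: [-0.3, -0.1, -1.7]
opening: 0.278
```

```bash
python3 - <<'E'
from h import *
cams_i=cams.camera_info("wrist"); cv2.imwrite("pics/w2.png",cams.read_camera("wrist"))
print(env.state()["eef_pos"],env.state()["opening"],env.state()["ft_force"]);print(np.linalg.inv(cams_i["view"]).round(2).tolist())
E
```

```text
[454.17848673  25.09769336 243.97470238] 0.27898172642871016 [ 0.04322541 -0.42305982 -1.85265916]
[[1.0, -0.04, -0.01, 455.47], [-0.04, -0.96, -0.27, 101.96], [0.0, 0.27, -0.96, 401.45], [0.0, 0.0, 0.0, 1.0]]
```

View pics/w2.png

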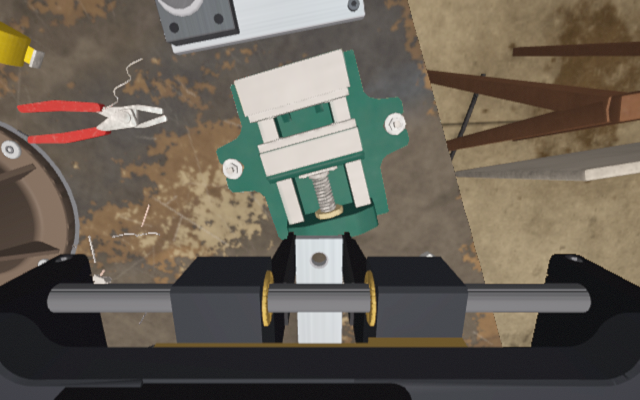

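The strip is held at pixel (320,290) and the fixture is only just in view at the top. I'll move on 150 mm in y.

Emit:
{"fn": "carry_out", "kwargs": {
  "grip": [1, 1, 1, 1, 1],
  "linear": [
    [-0.02, 0, -0.07],
    [-0.02, 0, -0.08],
    [0, 0, -0.08],
    [0, 0, -0.07],
    [0, 0, 0]
  ],
  "turn": [0, 0, 0, 0, 0]
}}

```text
t: 5.8
eef_pos: [460.9, 176.3, 263.7]
tcp_rot: [2.62, 1.57, 1.01]
ft_force: [-0.2, -0.6, -2.4]
opening: 0.28
```

```bash
python3 - <<'E'
from h import *
i=cams.camera_info("wrist"); im=cams.read_camera("wrist");cv2.imwrite("pics/w3.png",im)
import pickle;pickle.dump(i,open("w3.pkl","wb"))
print(env.state()["eef_pos"],np.linalg.inv(i["view"]).round(2).tolist())
cv2.imwrite("pics/w3c.png",cv2.resize(im[0:250,180:500],None,fx=2.5,fy=2.4))
E
```

```text
[460.75500961 174.83360629 263.54855257] [[1.0, -0.04, -0.01, 462.31], [-0.04, -0.96, -0.27, 252.14], [0.0, 0.27, -0.96, 421.12], [0.0, 0.0, 0.0, 1.0]]
```

View pics/w3.png

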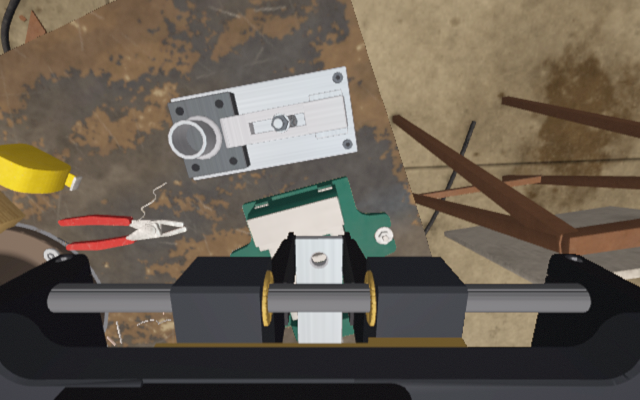

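```bash
python3 - <<'E'
import cv2
im=cv2.imread("pics/w3.png");cv2.imwrite("pics/w3c.png",cv2.resize(im[60:190,160:370],None,fx=3.8,fy=3.8,interpolation=cv2.INTER_CUBIC))
E
```

```text
(no output)
```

View pics/w3c.png

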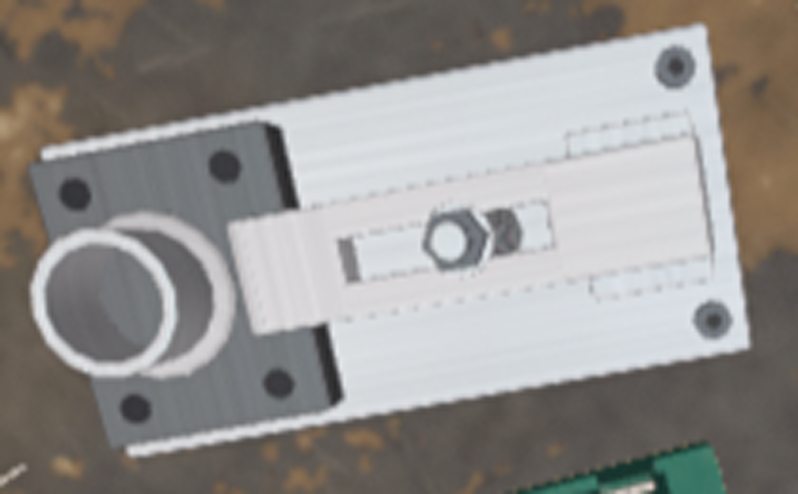

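```bash
python3 - <<'E'
from h import *
import pickle; i=pickle.load(open("w3.pkl","rb"))
def P(q,z): return ray("wrist",(q[0]/3.8+160,q[1]/3.8+60),z,i)[:2]
def ang(a,b): return np.degrees(np.arctan2(*(b-a)[::-1])).round(1)
s=[P(q,28) for q in((567,133),(690,112),(715,277),(592,300))]
print("seat",np.round(s,1).tolist(),[np.linalg.norm(s[k]-s[k-1]).round(1) for k in range(4)],sum(s)/4,ang(s[1],s[0]),ang(s[2],s[3]),ang(s[2],s[1]),ang(s[3],s[0]))
b=[P(q,12) for q in((40,150),(705,25),(750,348),(130,455))]
print("base",np.round(b,1).tolist(),ang(b[1],b[0]),ang(b[2],b[3]),ang(b[2],b[1]),ang(b[3],b[0]))
h=[P(q,75) for q in((693,138),(712,258))]; n=[P(q,52) for q in((230,225),(253,335))]
print("heel end",h,np.linalg.norm(h[0]-h[1]),"nose",n,np.linalg.norm(n[0]-n[1]),"axis",ang(sum(h)/2,sum(n)/2), np.linalg.norm(sum(h)/2-sum(n)/2))
a=sum(n)-sum(h);a/=np.linalg.norm(a); print("heel pt",sum(h)/2+20*a, "along",np.dot(sum(s)/4-sum(h)/2,a), "perp",np.cross(a,sum(s)/4-sum(h)/2))
E
```

```text
seat [[452.4, 277.8], [491.1, 282.5], [498.2, 231.8], [458.0, 226.1]] [np.float64(52.0), np.float64(39.0), np.float64(51.2), np.float64(40.5)] [474.93997836 254.54260196] -173.2 -172.0 97.9 96.2
base [[279.1, 280.7], [497.7, 309.7], [511.3, 206.7], [293.5, 178.4]] -172.4 -172.6 97.5 98.0
heel end [array([488.37996505, 272.02119483]), array([493.11586105, 239.51933298])] 32.84508692062081 nose [array([350.4714109 , 254.26782068]), array([353.44562634, 221.40858138])] 32.99356854464677 axis -172.6 139.9430415715256
heel pt [470.91278686 253.20749799] along 15.834929470220988 perp -0.8080603362220953<stdin>:11: DeprecationWarning: Arrays of 2-dimensional vectors are deprecated. Use arrays of 3-dimensional vectors instead. (deprecated in NumPy 2.0)
```

Emit:
{"fn": "carry_out", "kwargs": {
  "grip": [1, 1, 1, 1, 1],
  "linear": [
    [0, 0, 0],
    [0, 0, 0],
    [0, 0.024, -0.06],
    [0, 0.025, -0.08],
    [0, 0, -0.09]
  ],
  "turn": [-0.028, -0.028, 0, 0, 0]
}}

```text
t: 6.35
eef_pos: [471.4, 290.7, 263.6]
tcp_rot: [0.974, 1.57, -0.466]
ft_force: [1.0, 0.3, -1.3]
opening: 0.277
```

Emit:
{"fn": "carry_out", "kwargs": {
  "grip": [1, 1, 1, 1, 1],
  "linear": [
    [0, 0, -0.09],
    [0, 0, -0.08],
    [0, 0, -0.043],
    [0, 0, 0],
    [0, 0, 0]
  ],
  "turn": [0, 0, 0, 0, 0]
}}

```text
t: 6.85
eef_pos: [456.0, 395.7, 263.3]
tcp_rot: [-0.635, 1.57, -2.072]
ft_force: [0.6, -0.6, -2.1]
opening: 0.277
```

```bash
python3 - <<'E'
from h import *
p,R=axes();print(p,R.round(3).tolist())
i=cams.camera_info("wrist");im=cams.read_camera("wrist");cv2.imwrite("pics/w4.png",im)
# held strip's +y end: bright columns between the fingers
h=cv2.cvtColor(im,cv2.COLOR_BGR2HSV)
col=[h[r,312:330,2].mean().round() for r in range(226,250)];print(col)
for v in(236,238,240): print(R.T@(ray("wrist",(320,v),p[2]-9,i)-p))
s=np.array([475,254.5]);d=np.array([-.1305,.9914]);print("to final", (R.T@(np.r_[s+50.5*d,48]-p)).round(1))
E
```

```text
[456.00794845 395.71393313 263.26666905] [[-0.0, 0.991, 0.133], [-0.001, 0.133, -0.991], [-1.0, -0.001, 0.001]]
[np.float64(155.0), np.float64(158.0), np.float64(154.0), np.float64(145.0), np.float64(138.0), np.float64(136.0), np.float64(136.0), np.float64(139.0), np.float64(141.0), np.float64(140.0), np.float64(139.0), np.float64(143.0), np.float64(188.0), np.float64(245.0), np.float64(255.0), np.float64(255.0), np.float64(255.0), np.float64(255.0), np.float64(255.0), np.float64(255.0), np.float64(255.0), np.float64(255.0), np.float64(255.0), np.float64(255.0)]
[  8.99178231  -0.73186709 -10.63926045]
[ 8.99277821 -0.73181722 -9.41581637]
[ 8.99377783 -0.73176716 -8.18781167]
to final [215.3   0.3  91.8]
```

The strip end is 9.1 mm past the TCP, so its centre is 51 mm from the TCP, as expected. I'll lower it and slide it in.

Emit:
{"fn": "carry_out", "kwargs": {
  "grip": [1, 1, 1, 1, 1],
  "linear": [
    [0.09, 0, 0],
    [0.1, 0, 0],
    [0.1, 0, 0],
    [0.09, 0, 0],
    [0.05, 0, 0]
  ],
  "turn": [0, 0, 0, 0, 0]
}}

```text
t: 7.4
eef_pos: [455.2, 394.5, 45.5]
tcp_rot: [-1.031, 1.567, -2.469]
ft_force: [-0.0, -0.8, -1.9]
opening: 0.284
```

Emit:
{"fn": "carry_out", "kwargs": {
  "grip": [1, 1, 1, 1, 1],
  "linear": [
    [0, 0, 0],
    [0, 0, 0.02],
    [0, 0, 0.03],
    [0, 0, 0.03],
    [0, 0, 0]
  ],
  "turn": [0, 0, 0, 0, 0]
}}

```text
t: 7.9
eef_pos: [461.6, 355.2, 49.8]
tcp_rot: [1.777, 1.57, 0.338]
ft_force: [0.5, -0.2, -2.1]
opening: 0.275
```

```bash
python3 - <<'E'
from h import *
p,R=axes();print(p,env.state()["ft_force"])
s=np.array([475,254.5]);d=np.array([-.1305,.9914]);print("to final", (R.T@(np.r_[s+51*d,48]-p)).round(1))
im=cams.read_camera("wrist");cv2.imwrite("pics/w5.png",im)
E
```

```text
[461.58720931 355.23804249  49.84029701] [ 0.5101977  -0.19034981 -2.07074365]
to final [ 1.8  0.1 50.6]
```

View pics/w5.png

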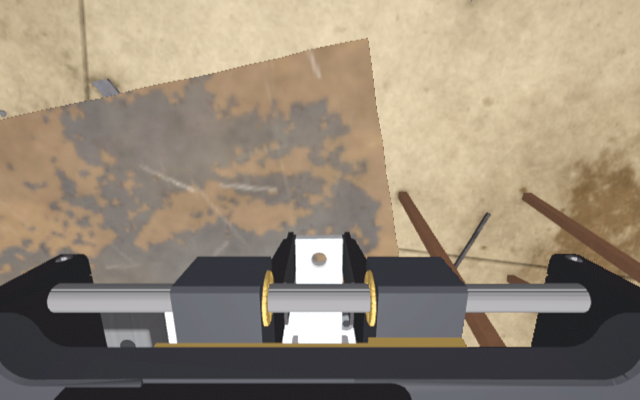

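The wrist view shows only the held strip (hole at (319,259)) over bare bench. I'll go on by force feedback.

Emit:
{"fn": "carry_out", "kwargs": {
  "grip": [1, 1, 1, 1, 1],
  "linear": [
    [0.002, 0, 0.02],
    [0, 0, 0.03],
    [0, 0, 0.03],
    [0, 0, 0.021],
    [0, 0, 0]
  ],
  "turn": [0, 0, 0, 0, 0]
}}

```text
t: 8.45
eef_pos: [467.8, 305.9, 47.5]
tcp_rot: [-1.004, 1.57, -2.443]
ft_force: [0.1, -0.5, -2.3]
opening: 0.279
```

Emit:
{"fn": "carry_out", "kwargs": {
  "grip": [1, 1, 1, 1, 1],
  "linear": [
    [0.004, 0, 0],
    [0.004, 0, 0],
    [0.002, 0, 0],
    [0, 0, 0],
    [0, 0, 0]
  ],
  "turn": [0, 0, 0, 0, 0]
}}

```text
t: 8.95
eef_pos: [467.6, 307.7, 42.5]
tcp_rot: [1.726, 1.571, 0.29]
ft_force: [0.2, 0.3, -0.9]
opening: 0.275
```

Emit:
{"fn": "carry_out", "kwargs": {
  "grip": [1, 1],
  "linear": [
    [0.001, 0, 0.003],
    [0, 0, 0]
  ],
  "turn": [0, 0]
}}

```text
t: 9.15
eef_pos: [468.0, 306.2, 42.3]
tcp_rot: [2.088, 1.57, 0.651]
ft_force: [-1.8, 3.8, 3.3]
opening: 0.278
```

```bash
python3 - <<'E'
from h import *
p,R=axes();print(p,env.state()["ft_force"])
s=np.array([475,254.5]);d=np.array([-.1305,.9914]);print("to final", (R.T@(np.r_[s+51*d,42.4]-p)).round(1))
E
```

```text
[467.97661073 306.22804356  42.27213508] [-1.76833108  3.84790229  3.27689221]
to final [-0.1  0.2  1.2]
```

Emit:
{"fn": "carry_out", "kwargs": {
  "grip": [1, 1, 0.1, 0.1, 0.1],
  "linear": [
    [0, 0, 0.0022],
    [-0.0006, 0, 0],
    [0, 0, 0],
    [0, 0, 0],
    [0, 0, 0]
  ],
  "turn": [0, 0, 0, 0, 0]
}}

```text
t: 9.65
eef_pos: [467.8, 304.6, 42.0]
tcp_rot: [-0.983, 1.57, -2.42]
ft_force: [0.1, -0.2, -0.2]
opening: 0.435
```

Emit:
{"fn": "carry_out", "kwargs": {
  "grip": [0.1, 0.1, 0.1, 0.1, 0.1],
  "linear": [
    [-0.01, 0, 0],
    [-0.03, 0, 0],
    [-0.08, 0, 0],
    [-0.1, 0, 0],
    [-0.1, 0, 0.05]
  ],
  "turn": [0, 0, 0, 0, 0]
}}

```text
t: 10.15
eef_pos: [470.6, 283.6, 199.3]
tcp_rot: [2.045, 1.57, 0.61]
ft_force: [1.1, 1.0, 0.3]
opening: 0.447
```

Emit:
{"fn": "carry_out", "kwargs": {
  "grip": [0.1, 0.1, 0.1, 0.1, 0.1],
  "linear": [
    [-0.1, 0, 0.05],
    [0, 0, 0.08],
    [0, 0, 0.08],
    [0, 0, 0],
    [0, 0, 0]
  ],
  "turn": [0, 0, 0, 0, 0]
}}

```text
t: 10.65
eef_pos: [484.7, 180.7, 242.1]
tcp_rot: [1.735, 1.57, 0.296]
ft_force: [0.8, 0.5, -0.8]
opening: 0.449
```

```bash
python3 - <<'E'
from h import *
import pickle
i=cams.camera_info("wrist");im=cams.read_camera("wrist");pickle.dump(i,open("w6.pkl","wb"));cv2.imwrite("pics/w6.png",im)
p,R=axes();print(p)
c=np.array([proj(i,[475,254.5,34])]).mean(0);print(c)
x,y=int(c[0]),int(c[1]);x0,y0=max(0,x-100),max(0,y-75);print(x0,y0)
cv2.imwrite("pics/w6c.png",cv2.resize(im[y0:y0+150,x0:x0+200],None,fx=4,fy=4,interpolation=cv2.INTER_CUBIC))
E
```

```text
[484.57630174 181.38543934 241.93543442]
[319.91503944 118.37155484]
219 43
```

View pics/w6c.png

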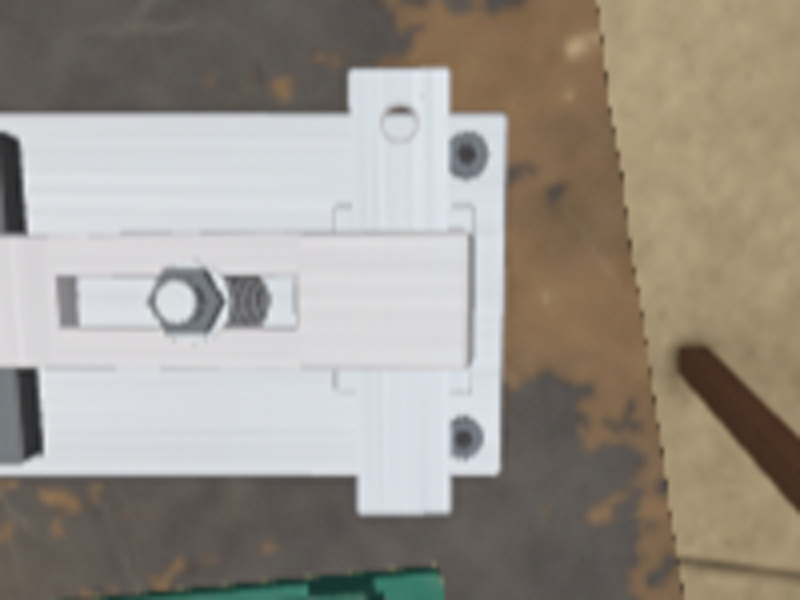

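The strip lies across the seat under the strap, overhanging evenly at crop rows 68 and 514, with the seat outline at rows 204–393. I'll confirm it numerically, then close the fingers and go above the heel.

```bash
python3 - <<'E'
from h import *
import pickle; i=pickle.load(open("w6.pkl","rb"))
P=lambda q,z: ray("wrist",(q[0]/4+219,q[1]/4+43),z,i)[:2]
u=np.array([-.9914,-.1305]);d=np.array([-.1305,.9914])
for n,z,qs in(("strip",34,((348,68),(450,68),(452,514),(358,514))),("seat",28,((333,204),(472,204),(470,393),(335,393)))):
    s=[P(q,z) for q in qs];c=sum(s)/4;v=(s[0]+s[1]-s[2]-s[3])/2
    print(n,c.round(1),"dir",np.degrees(np.arctan2(v[1],v[0])).round(1),"len",np.linalg.norm(v).round(1),"w",np.linalg.norm(s[0]-s[1]).round(1))
E
```

```text
strip [474.6 254.5] dir 98.4 len 121.3 w 27.5
seat [474.7 254.7] dir 97.6 len 52.3 w 39.2
```

Emit:
{"fn": "carry_out", "kwargs": {
  "grip": [1, 1, 1, 1, 1],
  "linear": [
    [0.05, 0, -0.07],
    [0.05, 0, -0.077],
    [0.09, 0, 0],
    [0.08, 0, 0],
    [0.02, 0, 0]
  ],
  "turn": [0, 0, 0, 0, 0]
}}

```text
t: 11.2
eef_pos: [472.7, 254.8, 93.2]
tcp_rot: [-1.329, 1.565, -2.763]
ft_force: [0.1, 0.6, 0.9]
opening: 0.085
```

Emit:
{"fn": "carry_out", "kwargs": {
  "grip": [1, 1, 1, 1],
  "linear": [
    [0, 0, 0],
    [0, 0, 0],
    [0, 0, 0],
    [0, 0, 0]
  ],
  "turn": [0, 0, 0, 0]
}}

```text
t: 11.6
eef_pos: [475.4, 254.2, 98.2]
tcp_rot: [1.779, 1.568, 0.342]
ft_force: [0.9, 0.2, 0.7]
opening: 0.007
```

Strip and seat centres agree within 0.3 mm, with 0.8° between their directions. Now I'll feel for contact with the raised heel.

Emit:
{"fn": "carry_out", "kwargs": {
  "grip": [1, 1, 1, 1],
  "linear": [
    [0.004, 0, 0],
    [0.002, 0, 0],
    [0.002, 0, 0],
    [0, 0, 0]
  ],
  "turn": [0, 0, 0, 0]
}}

```text
t: 12.0
eef_pos: [474.7, 254.0, 92.6]
tcp_rot: [-1.016, 1.57, -2.453]
ft_force: [0.4, 0.3, -0.1]
opening: 0.001
```

Emit:
{"fn": "carry_out", "kwargs": {
  "grip": [1, 1, 1],
  "linear": [
    [0.002, 0, 0],
    [0.002, 0, 0],
    [0, 0, 0]
  ],
  "turn": [0, 0, 0]
}}

```text
t: 12.3
eef_pos: [474.7, 254.0, 90.6]
tcp_rot: [-0.926, 1.571, -2.362]
ft_force: [-0.7, -0.4, 0.1]
opening: 0.003
```

Emit:
{"fn": "carry_out", "kwargs": {
  "grip": [1, 1, 1],
  "linear": [
    [0.002, 0, 0],
    [0.002, 0, 0],
    [0, 0, 0]
  ],
  "turn": [0, 0, 0]
}}

```text
t: 12.6
eef_pos: [474.8, 254.1, 88.7]
tcp_rot: [1.184, 1.571, -0.253]
ft_force: [-0.1, 0.3, 1.7]
opening: 0.004
```

Emit:
{"fn": "carry_out", "kwargs": {
  "grip": [1, 1, 1],
  "linear": [
    [0.002, 0, 0],
    [0.002, 0, 0],
    [0, 0, 0]
  ],
  "turn": [0, 0, 0]
}}

```text
t: 12.9
eef_pos: [475.0, 254.1, 86.7]
tcp_rot: [1.591, 1.57, 0.154]
ft_force: [0.3, -0.8, 1.4]
opening: 0.005
```

Emit:
{"fn": "carry_out", "kwargs": {
  "grip": [1, 1, 1],
  "linear": [
    [0.002, 0, 0],
    [0.002, 0, 0],
    [0, 0, 0]
  ],
  "turn": [0, 0, 0]
}}

```text
t: 13.2
eef_pos: [474.8, 254.1, 84.6]
tcp_rot: [1.013, 1.571, -0.424]
ft_force: [0.7, -0.4, 2.7]
opening: 0.004
```

Emit:
{"fn": "carry_out", "kwargs": {
  "grip": [1, 1, 1, 1, 1],
  "linear": [
    [0.008, 0, 0],
    [0.01, 0, 0],
    [0.01, 0, 0],
    [0.006, 0, 0],
    [0, 0, 0]
  ],
  "turn": [0, 0, 0, 0, 0]
}}

```text
t: 13.7
eef_pos: [475.5, 254.2, 67.4]
tcp_rot: [1.693, 1.569, 0.256]
ft_force: [4.6, 0.6, 5.4]
opening: 0.004
```

Emit:
{"fn": "carry_out", "kwargs": {
  "grip": [1, 1, 1],
  "linear": [
    [0.002, 0, 0],
    [0.002, 0, 0],
    [0, 0, 0]
  ],
  "turn": [0, 0, 0]
}}

```text
t: 14.0
eef_pos: [475.6, 254.3, 65.7]
tcp_rot: [1.703, 1.569, 0.266]
ft_force: [3.7, -0.9, 6.6]
opening: 0.005
```

Emit:
{"fn": "carry_out", "kwargs": {
  "grip": [1, 1, 1],
  "linear": [
    [0.002, 0, 0],
    [0.002, 0, 0],
    [0, 0, 0]
  ],
  "turn": [0, 0, 0]
}}

```text
t: 14.3
eef_pos: [475.7, 254.3, 63.8]
tcp_rot: [1.704, 1.569, 0.267]
ft_force: [3.8, -0.5, 6.8]
opening: 0.006
```

Emit:
{"fn": "carry_out", "kwargs": {
  "grip": [1, 1, 1],
  "linear": [
    [0.002, 0, 0],
    [0.002, 0, 0],
    [0, 0, 0]
  ],
  "turn": [0, 0, 0]
}}

```text
t: 14.6
eef_pos: [475.8, 254.3, 62.4]
tcp_rot: [1.714, 1.568, 0.277]
ft_force: [2.6, -0.4, 13.0]
opening: 0.005
```

Emit:
{"fn": "carry_out", "kwargs": {
  "grip": [1, 1, 1],
  "linear": [
    [0.002, 0, 0],
    [0, 0, 0],
    [0, 0, 0]
  ],
  "turn": [0, 0, 0]
}}

```text
t: 14.9
eef_pos: [475.8, 254.3, 62.3]
tcp_rot: [1.724, 1.567, 0.287]
ft_force: [0.5, -2.5, 26.2]
opening: 0.006
```

```bash
python3 - <<'E'
from h import *
import pickle
s=env.state();print(s["eef_pos"],s["ft_force"])
i=cams.camera_info("scene");im=cams.read_camera("scene");cv2.imwrite("pics/s2.png",im)
c=proj(i,[430,250,50]).astype(int);print(c);x0,y0=max(c[0]-60,0),max(c[1]-40,0);print(x0,y0)
cv2.imwrite("pics/s2c.png",cv2.resize(im[y0:y0+80,x0:x0+120],None,fx=6,fy=6,interpolation=cv2.INTER_CUBIC))
E
```

```text
[475.82722442 254.31035668  62.25994024] [ 0.53988152 -2.46494442 26.15834794]
[271 165]
211 125
```

Bottomed at TCP z = 62.4, so the tip is at 48.4 and the strap underside near 34.4, which is the strip's top. The drop alone leaves the angle ambiguous, so I'll measure the pressed slope by pressing at two spots along the strap.

Emit:
{"fn": "carry_out", "kwargs": {
  "grip": [1, 1, 1, 1, 1],
  "linear": [
    [-0.02, 0, 0],
    [-0.04, 0, 0],
    [-0.01, -0.028, 0],
    [0, -0.028, 0],
    [0, 0, 0]
  ],
  "turn": [0, 0, 0, 0, 0]
}}

```text
t: 15.45
eef_pos: [444.3, 249.8, 95.0]
tcp_rot: [-1.31, 1.568, -2.747]
ft_force: [-0.2, -0.6, -1.4]
opening: 0.005
```

Emit:
{"fn": "carry_out", "kwargs": {
  "grip": [1, 1, 1, 1, 1],
  "linear": [
    [0.02, 0, 0],
    [0.02, 0, 0],
    [0.02, 0, 0],
    [0.007, 0, 0],
    [0, 0, 0]
  ],
  "turn": [0, 0, 0, 0, 0]
}}

```text
t: 15.95
eef_pos: [449.1, 250.8, 62.6]
tcp_rot: [1.743, 1.567, 0.306]
ft_force: [3.7, -0.7, 18.1]
opening: 0.003
```

Emit:
{"fn": "carry_out", "kwargs": {
  "grip": [1, 1, 1],
  "linear": [
    [0.001, 0, 0],
    [0, 0, 0],
    [0, 0, 0]
  ],
  "turn": [0, 0, 0]
}}

```text
t: 16.25
eef_pos: [449.1, 250.8, 62.5]
tcp_rot: [1.748, 1.566, 0.311]
ft_force: [1.9, -2.5, 24.5]
opening: 0.003
```

The slope between the two press points, 27 mm apart, is about 0.2 mm, or −0.007 rad. One strip leaves it about level; a second would give about +0.04. I'll go back to the heel and hold it at about 15 N.

Emit:
{"fn": "carry_out", "kwargs": {
  "grip": [1, 1, 1, 1, 1],
  "linear": [
    [-0.02, 0, 0],
    [-0.04, 0, 0],
    [-0.01, 0.028, 0],
    [0, 0.026, 0],
    [0, 0, 0]
  ],
  "turn": [0, 0, 0, 0, 0]
}}

```text
t: 16.75
eef_pos: [475.2, 253.9, 95.5]
tcp_rot: [-0.536, 1.571, -1.974]
ft_force: [0.7, 0.3, -0.4]
opening: 0.006
```

Emit:
{"fn": "carry_out", "kwargs": {
  "grip": [1, 1, 1, 1, 1],
  "linear": [
    [0.02, 0, 0],
    [0.02, 0, 0],
    [0.02, 0, 0],
    [0.007, 0, 0],
    [0, 0, 0]
  ],
  "turn": [0, 0, 0, 0, 0]
}}

```text
t: 17.25
eef_pos: [474.4, 254.0, 62.7]
tcp_rot: [1.619, 1.569, 0.182]
ft_force: [3.8, -0.3, 6.5]
opening: 0.005
```

Emit:
{"fn": "carry_out", "kwargs": {
  "grip": [1, 1],
  "linear": [
    [0, 0, 0],
    [0, 0, 0]
  ],
  "turn": [0, 0]
}}

```text
t: 17.45
eef_pos: [474.4, 254.0, 62.8]
tcp_rot: [1.637, 1.569, 0.2]
ft_force: [4.3, 0.1, 7.4]
opening: 0.008
```

Emit:
{"fn": "carry_out", "kwargs": {
  "grip": [1, 1, 1, 1],
  "linear": [
    [0.001, 0, 0],
    [0.001, 0, 0],
    [0, 0, 0],
    [0, 0, 0]
  ],
  "turn": [0, 0, 0, 0]
}}

```text
t: 17.85
eef_pos: [474.4, 254.1, 62.3]
tcp_rot: [1.667, 1.569, 0.23]
ft_force: [2.9, -1.4, 14.6]
opening: 0.007
```

```bash
python3 - <<'E'
from h import *
i=cams.camera_info("wrist");im=cams.read_camera("wrist");cv2.imwrite("pics/w7.png",im)
for q in([467,314,34],[480.5,316,34],[475,254.5,34]): print(proj(i,q).round())
s=env.state();print(s["t"],s["eef_pos"],s["ft_force"])
E
```

```text
[322. 145.]
[345. 144.]
[322. 240.]
17.9 [474.41612225 254.05477108  62.35603159] [ 1.57614813 -1.47591325 14.81132385]
```

View pics/w7.png

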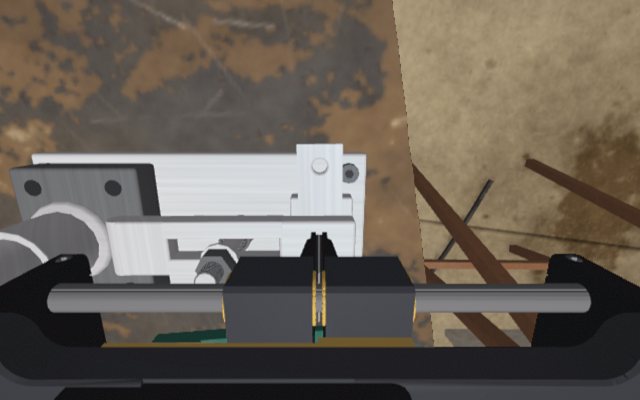

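The strip end is at (320,144), against a predicted (322,145), so it has not moved. The strap looks level and the gripper is holding at 14.8 N, so I'm handing in.

```bash
python3 -c "
from cell import env
env.job_done(); s=env.state(); print(s['t'],s['eef_pos'],s['ft_force'])"
```

```text
the job is handed in; nothing more can be done
the job is handed in; nothing more can be done
```

I put one steel packing strip under the heel, and the strap now bears on it about level. I handed in at about 18 s with the closed fingers still pressing the heel at about 15 N.

- **Placement:** the strip's centre was within 0.5 mm of the seat's and its direction within 1°. A last picture showed it had not moved under the press.
- **Level:** pressing at two points 27 mm apart gave a slope of about −0.007 rad, roughly ±0.007. The balance force just above bearing was about 7 N, which is the value given for level. A second strip would have left it near +0.04 rad.
- **Disagreeing check:** the heel's drop from first contact, taken at face value, gave about −0.03 rad. I discounted it because the flat fingertips meet the sloping raised strap at their edge, which makes the drop read too large.

I moved no other items on the bench, and the other two strips are untouched. The hand-in gave no verdict, and I could take no reading after it.

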